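Turn a watch movement over in its clamshell carrier

ROBOT

A 6-joint arm with a two-finger parallel gripper is mounted at the origin on a cart in front of the work surface, level with it; the furniture and walls round the work are solid. World frame = base frame: x ahead of the robot, y to its left, z up, the work surface at z = 0. Lengths are in m, angles in degrees, forces in N, time in s.
With the tool pointing down it reaches from about 0.325 to 0.85 m from the base axis. Payload 15.5 kg.
Tool frame: the origin (TCP) lies midway between the tips of the shut fingers; the grasp point (between the pads) lies 19 mm behind it; z points along the fingers, y is the line along which they close (so a half turn about z gives the same grasp; the last joint's range is limited). The gripper opens to 91 mm and grips with 3 to 60 N. Pads are 32 mm wide; open, the fingers measure 118 mm over their backs; the gripper's body (76 mm by 178 mm) begins 60 mm behind the grasp point.
Start: joints at [65.059, 28.281, 77.091, -0, 74.628, -5.472], TCP at [0.208, 0.589, 0.214] pointing down, gripper open.
Joint ranges: [-166.48, 166.48], [-47.26, 123.95], [12.59, 153.08], [-70.14, 250.14], [6.76, 159.57], [-176.63, 176.63]. Speed limits (degrees/s): [108.29, 108.29, 147.25, 172.46, 172.46, 172.46].

INTERFACE

Orientations are given as a 3x3 rotation matrix whose columns are the frame's x, y, z axes.
In Python, from bench import ctrl gives the robot as it stands. The module is installed in compiled form; this text tells all that it offers. Calls block until the motion is done:
- ctrl.goto(position, orientation): joint-space move of the TCP to a pose.
- ctrl.move_l(position, vel=0.15, ori=None, contact_N=None): straight line of the TCP; ori=None keeps the orientation; vel is the mean speed in m/s. With contact_N (N) it stops when the force on the tool has changed by that much, and returns True; else False.
- ctrl.movej(angles): joint-space move.
- ctrl.command_gripper(opening): opening from 0.0 (shut) to 1.0 (fully open); the grip force is fixed at half the most; returns when the fingers have stopped.
- ctrl.sleep(seconds).
- ctrl.ik(position, orientation): joint angles nearest the present ones, or None.
- ctrl.read_camera(name): name is "scene" or "top"; returns the picture (384x512x3 uint8, blue, green, red); there is no depth.
- ctrl.camera_params(name): a dict with "fx", "fy", "cx", "cy" (pixels), "pose" (4x4, takes a point from camera to world coordinates). Camera axes: x right, y up, looking along -z (the intrinsics and any distortion apply to the point x, -y, -z); pixel columns grow to the right and rows downward; lengths in m; the calibration is good to about 2 mm. A picture is of the moment at which its call begins. camera_params takes no time and is no camera call.
A pose or a line that the arm cannot do raises ctrl.MotionError and nothing moves.
- ctrl.sign_off(): hands the job in; it is judged then, once.
Readings, each from a call of its own:
- ctrl.current_t(): time.
- ctrl.current_q(): joint angles.
- ctrl.current_dq(): joint speeds.
- ctrl.current_effort(): joint torques, N m.
- ctrl.current_tool_pos(): TCP position.
- ctrl.current_eef_rot(): TCP orientation.
- ctrl.current_contact_force(): force on the tool from outside, world axes, zero at the start.
- ctrl.current_wrist_torque(): the same for the moment, N m.
- ctrl.current_grip_width(): opening from 0.0 (shut) to 1.0 (fully open).
- ctrl.current_grasp_force(): force on a finger pad.
Only numpy, scipy, OpenCV 4.12 (cv2) and the standard library are available. Lean on these libraries where they do the work, as an engineer would, in place of code of your own. Each camera call takes 0.05 s, during which the arm holds its last target. There are 200 camera calls.

TASK

The small bottle left standing in the open watch carrier is in the way: take it out and stand it upright on the bench. Lay the watch movement (the white dial disc) in the carrier dial up, shut the lid, and then turn the whole closed carrier over without letting it drop, so that it lies flat on its lid on the bench with the movement inside, dial down and its back showing in the base's window. Leave the other things on the bench where they are.

Things in the scene. Friction and masses are not known exactly. Their poses are not given: they have to be found in the camera images.
- case: The carrier, loose, ca 290 g. Origin: centre of its base's underside; z from base to lid (up at first). Base: aluminium tray 64 x 64 mm, floor 3 mm thick with a 20 mm clear window, rim 7 mm high over the underside and 4 mm wide (56 x 56 mm inside). Hinge along y at x=+32, z=7 mm; handle on the -x side. Closed it is 22 mm thick, with a flat wall at x=+32. The open lid stands at +x, up to 78 mm high.
- case_bar (a point): Centre of the carrier's handle, a round bar 8 mm thick, 44 mm long between its arms, along the carrier's y, at x=-66, y=0, z=11 mm in the carrier's frame (mid-thickness of the closed carrier; bar centre 34 mm out from its wall; 7 mm free under it). Fixed to the base; gripped across from above, it can turn between finger pads.
- case_lid (a joint): Angle of the orange lid with clear pane: 0 shut, 1.7 to 1.9 at the start, 1.95 its stop. Axis: the carrier's +y through x=+32, z=7 mm. A shallow box 64 x 64 x 15 mm which, shut, lies over the base from z=7 to 22 mm (16 mm room over the floor). Its stiff hinge (0.07 N m) stays where it is left and holds it shut; no catch.
- lid_edge (a point): Middle of the outer face of the lid's free edge, 64 mm from the hinge (half-way through the lid's 15 mm). Its axes are those of the lid: x from the free edge to the hinge, z out of the lid's outside face.
- movement_mid (a point): Centre of the watch movement: brass disc 38 mm in diameter, 14 mm thick, 40 g, loose, white dial with black hands on its +z face, lying dial up on the bench at the start; centre 7 mm over its underside.
- bottle_mid (a point): Centre of the small glass bottle with a red screw cap: 26 mm in diameter over the body (lowest 39 mm), 48 mm high; centre 24 mm over its foot. At the start it stands on the carrier's base, 3 mm above the bench. z points to the cap. (Behind the work is a fixed drawer chest 165 mm high, its knobs at x=0.66, from y=-0.18 to 0.08: keep the gripper clear of it.)
- round_tin: Bystander: metal round tin 35 mm in diameter, 12 mm high; origin under its centre.
- glass_tin: Bystander: metal round tin with a dark glass top, 28 mm in diameter, 12 mm high; origin under its centre.
- loupe: Bystander beside the carrier: black eye loupe 42 mm in diameter, 35 mm high; origin under its centre.
- spool: Bystander beside the carrier: thread spool 28 mm in diameter, 30 mm high; origin under its centre.
- gauge: Bystander: pocket dial gauge lying down, 70 (x) x 49 x 12 mm; origin under its centre.
- file: Bystander: needle file with a wooden handle, lying down, 12 x 165 (y) x 12 mm; origin under its centre.
- hammer: Bystander: small hammer lying down, 38 x 149 (y) x 12 mm; origin under its centre.
Things that resemble listed ones, but are neither listed nor needed, are in the scene too. Leave any blue or pink look-alike of the part that bears movement_mid alone.

How it is judged:
By the outcome, as a careful person would: the job done as asked, in the order asked, and still so for the second after the job is handed in, with the robot touching nothing.
It also fails if it takes over 72 s, if anything falls off the work surface, if the arm or the gripper's body presses on something with over 40 N, if the wrist force passes 120 N, or if a joint passes its speed limit or range.

## Working session

There is one attempt and no reset: what is moved stays moved. The work goes in short steps, each a Python script; the robot and the scene stay as the last script left them, time stands still between calls to the robot, and variables do not carry over. Pictures are saved under pics/ and viewed, at most 10 in all, crops included, and the job is handed in when it is done.

```bash
mkdir -p pics; ls; python3 - <<'E'
from bench import ctrl
import cv2, numpy as np
np.set_printoptions(precision=4,suppress=True)
for n in("scene","top"):
    im=ctrl.read_camera(n); cv2.imwrite(f"pics/{n}0.png",im)
    cv2.imwrite(f"pics/{n}0b.png",cv2.resize(im,(800,600),interpolation=cv2.INTER_CUBIC)); print(n,ctrl.camera_params(n))
print(ctrl.current_t(),ctrl.current_q())
E
```

```text
pics
scene {'fx': 408.3371370925333, 'fy': 408.3371370925333, 'cx': 254.8898531560001, 'cy': 188.58504756588874, 'pose': array([[ 0.8991,  0.3136, -0.3053,  0.1972],
       [-0.4376,  0.6554, -0.6156, -0.6905],
       [ 0.007 ,  0.6872,  0.7265,  0.8933],
       [ 0.    ,  0.    ,  0.    ,  1.    ]])}
top {'fx': 369.80732246742525, 'fy': 369.80732246742525, 'cx': 253.7037181378161, 'cy': 197.3395547666508, 'pose': array([[ 0.0064,  0.9919, -0.1268,  0.3856],
       [-0.9999,  0.0075,  0.0081,  0.0212],
       [ 0.009 ,  0.1267,  0.9919,  1.2987],
       [ 0.    ,  0.    ,  0.    ,  1.    ]])}
0.1 [65.0606 28.3111 77.1246 -0.0017 74.6251 -5.4702]
```

View pics/scene0b.png

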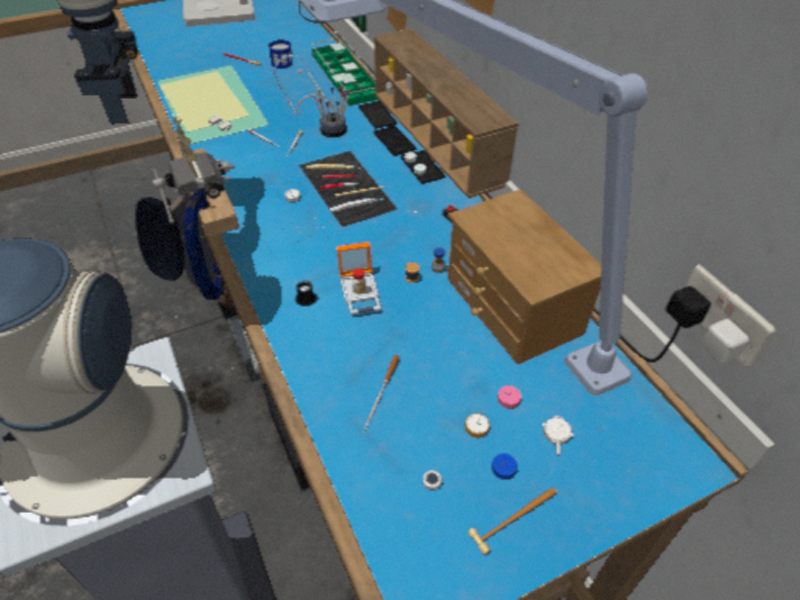

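View pics/top0b.png

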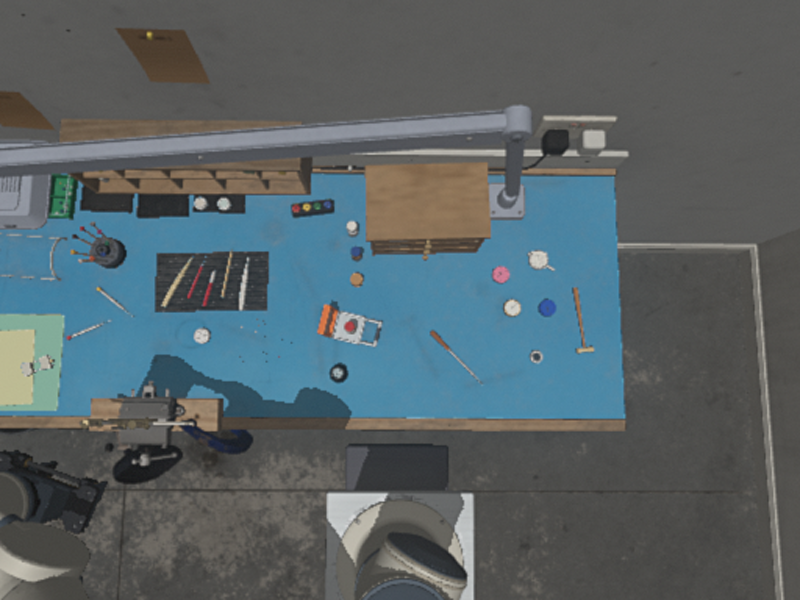

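The scene view shows the carrier at about (360,285) with its orange lid up, and the movement (white with a brass side) at (477,425). In the top view the carrier is at (350,326), handle to the right (-y), and the movement is at (512,308). Next: zoomed crops and measurements.

```bash
cat > h.py <<'E'
import cv2, numpy as np
from bench import ctrl
np.set_printoptions(precision=4,suppress=True)
def P(n):
    p=ctrl.camera_params(n); return p,np.array(p["pose"])
def ray(n,u,v):
    p,T=P(n); d=T[:3,:3]@np.array([(u-p["cx"])/p["fx"],-(v-p["cy"])/p["fy"],-1.]); return T[:3,3],d/np.linalg.norm(d)
def plane(n,u,v,z):
    o,d=ray(n,u,v); return o+d*(z-o[2])/d[2]
def proj(n,X):
    p,T=P(n); c=T[:3,:3].T@(np.array(X)-T[:3,3]); return np.array([p["cx"]+p["fx"]*c[0]/-c[2],p["cy"]+p["fy"]*c[1]/c[2]])
def tri(a,b):
    A=[];B=[]
    for n,(u,v) in (("scene",a),("top",b)):
        o,d=ray(n,u,v); M=np.eye(3)-np.outer(d,d); A.append(M);B.append(M@o)
    return np.linalg.lstsq(np.vstack(A),np.hstack(B),rcond=None)[0]
E
python3 - <<'E'
from h import *
s=cv2.imread("pics/scene0.png");t=cv2.imread("pics/top0.png")
def crop(im,x,y,w,h,W,H): return cv2.resize(im[y:y+h,x:x+w],(W,H),interpolation=cv2.INTER_CUBIC)
a=crop(s,190,145,50,60,400,480) # 8x
b=crop(t,195,185,55,60,400,436)
o=np.zeros((480,800,3),np.uint8);o[:, :400]=a;o[:436,400:]=b;cv2.imwrite("pics/c1.png",o)
def comps(im,mask,name):
    n,l,st,c=cv2.connectedComponentsWithStats(mask.astype(np.uint8))
    print(name,[(c[i].round(1).tolist(),int(st[i,4]),st[i,:4].tolist()) for i in range(1,n) if st[i,4]>8])
for nm,im,box in(("scene",s,(190,140,400,370)),("top",t,(195,140,400,260))):
    h=cv2.cvtColor(im,cv2.COLOR_BGR2HSV);m=np.zeros(im.shape[:2],bool);m[box[1]:box[3],box[0]:box[2]]=1
    H,S,V=[h[...,i].astype(int) for i in range(3)]
    print(nm)
    comps(im,m&(H>=5)&(H<=18)&(S>150)&(V>120),"orange")
    comps(im,m&((H<4)|(H>174))&(S>140)&(V>90),"red")
    comps(im,m&(S<70)&(V>150),"white")
    comps(im,m&(V<60),"black")
    comps(im,m&((H<90)|(H>125)|(S<90)),"notblue")
E
```

```text
scene
orange [([226.0, 157.7], 62, [216, 155, 21, 6]), ([235.1, 170.3], 23, [232, 163, 6, 12]), ([263.9, 171.1], 21, [261, 169, 6, 5]), ([222.0, 174.6], 22, [218, 173, 9, 4]), ([250.5, 234.5], 28, [248, 228, 6, 15]), ([337.7, 324.8], 111, [310, 313, 45, 32])]
red [([229.1, 174.7], 35, [226, 172, 7, 7])]
white [([229.6, 186.3], 259, [218, 175, 26, 25]), ([382.0, 234.6], 478, [363, 219, 37, 30]), ([239.5, 259.2], 24, [236, 251, 8, 17]), ([305.3, 270.3], 148, [298, 265, 16, 12]), ([356.6, 275.4], 245, [347, 266, 20, 25]), ([276.1, 306.2], 59, [271, 301, 12, 11]), ([305.6, 348.3], 10, [303, 345, 6, 8])]
black [([221.5, 141.2], 24, [217, 140, 11, 4]), ([264.0, 176.3], 24, [261, 175, 7, 4]), ([194.0, 181.6], 14, [191, 181, 7, 3]), ([195.5, 190.1], 90, [190, 185, 12, 10]), ([192.7, 305.6], 97, [190, 293, 9, 21]), ([392.9, 361.8], 218, [383, 350, 17, 20])]
notblue [([222.8, 141.4], 53, [216, 140, 18, 6]), ([349.5, 183.8], 9354, [286, 140, 114, 113]), ([228.4, 175.7], 888, [215, 155, 29, 46]), ([280.3, 169.2], 63, [277, 165, 8, 9]), ([263.5, 173.9], 107, [259, 168, 10, 13]), ([195.0, 187.3], 
[... 755 characters left out ...]
5, 15, 15]), ([343.4, 228.0], 20, [340, 225, 8, 7]), ([215.6, 238.4], 20, [213, 236, 6, 6])]
black [([217.9, 238.6], 35, [212, 233, 10, 11])]
notblue [([225.1, 145.8], 70, [221, 141, 9, 11]), ([273.1, 150.4], 1760, [234, 140, 100, 27]), ([397.6, 181.8], 354, [394, 140, 6, 116]), ([344.7, 166.2], 160, [338, 160, 17, 14]), ([228.2, 164.4], 21, [225, 162, 7, 5]), ([320.3, 175.3], 112, [315, 170, 12, 12]), ([228.0, 178.5], 73, [224, 174, 9, 10]), ([371.5, 206.9], 158, [367, 184, 14, 43]), ([327.4, 196.6], 114, [322, 191, 12, 12]), ([220.7, 208.2], 641, [203, 194, 42, 28]), ([289.3, 225.9], 111, [275, 211, 34, 35]), ([342.8, 227.9], 61, [339, 224, 9, 9]), ([216.1, 238.6], 78, [212, 234, 10, 10])]
```

View pics/c1.png

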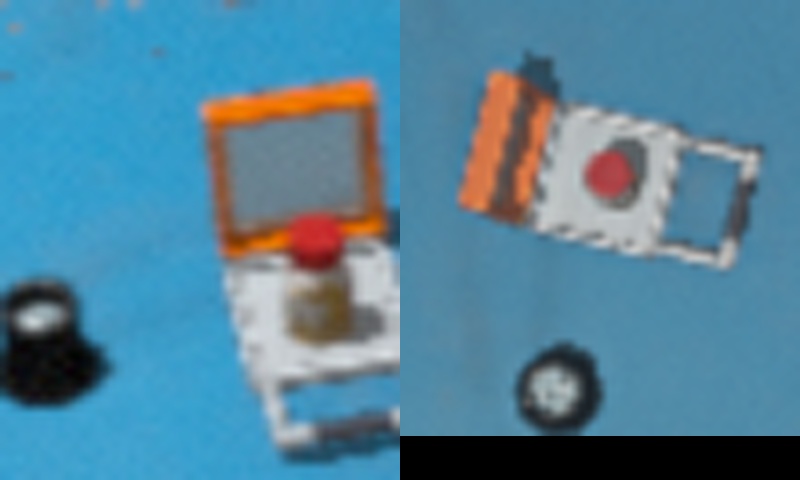

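The crop shows the bottle on the carrier base, the lid leaning back and the loupe to one side. I need the corners in sub-pixels, so I'll zoom once more and compute first positions.

```bash
python3 - <<'E'
from h import *
s=cv2.imread("pics/scene0.png");t=cv2.imread("pics/top0.png")
def crop(im,x,y,w,h,k): return cv2.resize(im[y:y+h,x:x+w],None,fx=k,fy=k,interpolation=cv2.INTER_CUBIC)
o=np.zeros((600,800,3),np.uint8);a=crop(s,213,153,33,50,12);b=crop(t,203,193,44,30,9)
o[:600,:396]=a;o[:270,400:796]=b
c=crop(s,294,261,22,22,9);d=crop(t,318,187,20,20,9);o[290:290+198,400:598]=c;o[290:470,610:790]=d
cv2.imwrite("pics/c2.png",o)
print("move",plane("scene",304.9,269.9,.014),plane("top",327.5,196.6,.012),tri((305.1,270.3),(327.5,196.6)))
print("cap",tri((229.1,174.7),(223.2,208.2)),plane("top",223.2,208.2,.050),plane("scene",229,174.0,.048))
for n,p in dict(loupe=(217,238.5),spool=(228,178.5),dot1=(154,205),dot2=(186,230),fileTip=(308,245),bartop=(244,210)).items(): print(n,plane("top",*p,.015))
E
```

```text
move [ 0.557  -0.2505  0.014 ] [ 0.5546 -0.2487  0.012 ] [ 0.5564 -0.2497  0.0108]
cap [0.5092 0.1143 0.0429] [0.5073 0.1141 0.05  ] [0.5095 0.112  0.048 ]
loupe [0.4057 0.1363 0.015 ]
spool [0.6158 0.1016 0.015 ]
dot1 [0.5201 0.3577 0.015 ]
dot2 [0.4341 0.2439 0.015 ]
fileTip [ 0.3854 -0.1776  0.015 ]
bartop [0.5049 0.0442 0.015 ]
```

View pics/c2.png

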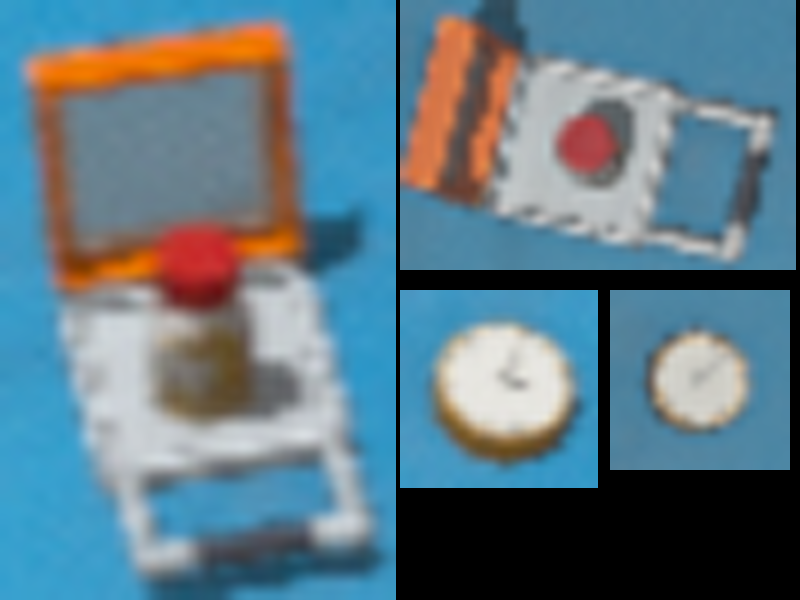

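The crops show the dark bar sleeve at about (255,545) in the scene crop and (748,188) in the top crop. The rim corners are also readable, and the movement is dial up with black hands.

```bash
python3 - <<'E'
from h import *
S=lambda x,y:((x+.5)/12-.5+213,(y+.5)/12-.5+153)
T=lambda x,y:((x-400+.5)/9-.5+203,(y+.5)/9-.5+193)
bs=plane("scene",*S(257,545),.011);bt=plane("top",*T(748,186),.011);print("bar",bs,bt,tri(S(257,545),T(748,186)))
def ang(a,b): d=b-a; return np.degrees(np.arctan2(d[1],d[0])),np.linalg.norm(d[:2])
e=lambda n,p,z:plane(n,*p,z)
print("bar dir top(+y..)",ang(e("top",T(765,125),.013),e("top",T(735,245),.013)))
print("bar dir scene",ang(e("scene",S(340,525),.013),e("scene",S(163,558),.013)))
print("far edge top",ang(e("top",T(680,93),.007),e("top",T(530,60),.007)),"near",ang(e("top",T(645,242),.007),e("top",T(490,208),.007)))
print("front rim scene",ang(e("scene",S(345,435),.007),e("scene",S(105,480),.007)))
print("left edge scene",ang(e("scene",S(105,480),.007),e("scene",S(65,300),.007)),"right",ang(e("scene",S(345,435),.007),e("scene",S(315,275),.007)))
print("lid top edge scene",ang(e("scene",S(285,35),.070),e("scene",S(35,70),.070)))
# lid top edge centre
print("lid edge c",tri(S(160,50),T(437,100)))
# dark mask minor-axis of handle + outer contour via minAreaRect of non-blue base region
for n in("top",):
    im=cv2.resize(cv2.imread("pics/top0.png")[188:228,198:252],None,fx=8,fy=8,interpolation=cv2.INTER_CUBIC)
    h=cv2.cvtColor(im,cv2.COLOR_BGR2HSV);m=((h[...,1]<70)&(h[...,2]>130)).astype(np.uint8)
    c=np.vstack(cv2.findContours(m,0,2)[0]);b=cv2.boxPoints(cv2.minAreaRect(c));q=[plane("top",(x+.5)/8-.5+198,(y+.5)/8-.5+188,.01) for x,y in b];print(np.array(q)[:,:2],np.mean(q,axis=0));print(ang(q[0],q[1]),ang(q[1],q[2]))
E
```

```text
bar [0.4966 0.0497 0.011 ] [0.494  0.0538 0.011 ] [0.4961 0.0534 0.0072]
bar dir top(+y..) (np.float64(166.60020908138327), np.float64(0.047978867219747035))
bar dir scene (np.float64(168.62978475542005), np.float64(0.043851700694771435))
far edge top (np.float64(77.95427083061038), np.float64(0.06006709775651351)) near (np.float64(78.03817847244122), np.float64(0.061704301513558955))
front rim scene (np.float64(168.9566931196899), np.float64(0.060845100568217556))
left edge scene (np.float64(76.43441446792475), np.float64(0.06407674487892515)) right (np.float64(73.09876885070011), np.float64(0.05715493733360739))
lid top edge scene (np.float64(166.34812323717168), np.float64(0.06312166507645521))
lid edge c [0.5224 0.1681 0.0653]
[[0.4943 0.1941]
 [0.5631 0.1755]
 [0.5238 0.0401]
 [0.4556 0.0595]] [0.5092 0.1173 0.01  ]
(np.float64(-15.116574798855737), np.float64(0.07119458779524361)) (np.float64(-106.16112992969765), np.float64(0.14101649738162553))
```

```bash
cat >> h.py <<'E'
YAW=77.
def R(yaw_close,tilt=0,axis=None):
    """tool z down, closing axis (tool y) at yaw_close deg; tilt about world axis"""
    a=np.radians(yaw_close); y=np.array([np.cos(a),np.sin(a),0]); z=np.array([0,0,-1.]); M=np.c_[np.cross(y,z),y,z]
    if tilt: M=cv2.Rodrigues(np.radians(tilt)*np.array(axis,float))[0]@M
    return M
def best(pos,yaw):
    q0=np.array(ctrl.current_q()); c=[]
    for k in(0,180):
        q=ctrl.ik(pos,R(yaw+k))
        if q is not None: c.append((np.abs(np.array(q)-q0).max(),yaw+k,np.array(q)))
    return min(c,key=lambda t:t[0])
def say(*a): print(*a,"t",round(ctrl.current_t(),2),"tcp",np.array(ctrl.current_tool_pos()),"w",round(ctrl.current_grip_width(),3),"F",np.array(ctrl.current_contact_force()))
E
python3 - <<'E'
from h import *
print(np.array(ctrl.current_eef_rot()))
B=[.5085,.1135]
b=best(B+[.10],YAW+90);print(b)
r=R(b[1])
ctrl.goto(B+[.14],r);say("above")
ctrl.command_gripper(.58)
print(ctrl.move_l(B+[.012],vel=.15,contact_N=8));say("down")
ctrl.command_gripper(0);say("grip");print(ctrl.current_grasp_force())
ctrl.move_l(B+[.13],vel=.2);say("up")
D=[.415,.03]
ctrl.move_l(D+[.08],vel=.25);say()
print(ctrl.move_l(D+[.007],vel=.1,contact_N=4));say("placed")
ctrl.command_gripper(.58)
ctrl.move_l(D+[.09],vel=.25);say("end")
im=ctrl.read_camera("scene");cv2.imwrite("pics/s1.png",im);tm=ctrl.read_camera("top");cv2.imwrite("pics/t1.png",tm)
o=np.zeros((600,800,3),np.uint8);o[:,:400]=cv2.resize(im[140:215,190:240],(400,600),interpolation=cv2.INTER_CUBIC);o[:400,400:]=cv2.resize(tm[185:240,200:255],(400,400),interpolation=cv2.INTER_CUBIC);cv2.imwrite("pics/c3.png",o)
E
```

```text
[[-0.9428  0.3333 -0.0004]
 [ 0.3333  0.9428 -0.001 ]
 [ 0.0001 -0.0011 -1.    ]]
(np.float64(59.04670700723265), 347.0, array([ 6.0139, 28.5532, 99.0962, -0.    , 52.3506, 19.0139]))
above t 2.14 tcp [0.5085 0.1142 0.1401] w 1.0 F [ 0.2364  0.6047 -0.3387]
False
down t 3.88 tcp [0.5089 0.1136 0.0126] w 0.585 F [ 0.0801 -0.7269 -0.8635]
grip t 4.42 tcp [0.5087 0.1135 0.0122] w 0.269 F [-0.5745 -1.0741  5.7383]
30.00851242686622
up t 5.16 tcp [0.508  0.1134 0.1292] w 0.272 F [-0.4161 -0.7489 -0.2514]
t 5.85 tcp [0.4154 0.0301 0.0797] w 0.272 F [0.2944 0.3154 0.6468]
True
placed t 6.55 tcp [0.4153 0.0304 0.0083] w 0.273 F [ 0.5136  0.2813 -0.3054]
end t 7.63 tcp [0.4154 0.03   0.0906] w 0.581 F [ 0.0868 -0.5526 -0.7459]
```

View pics/c3.png

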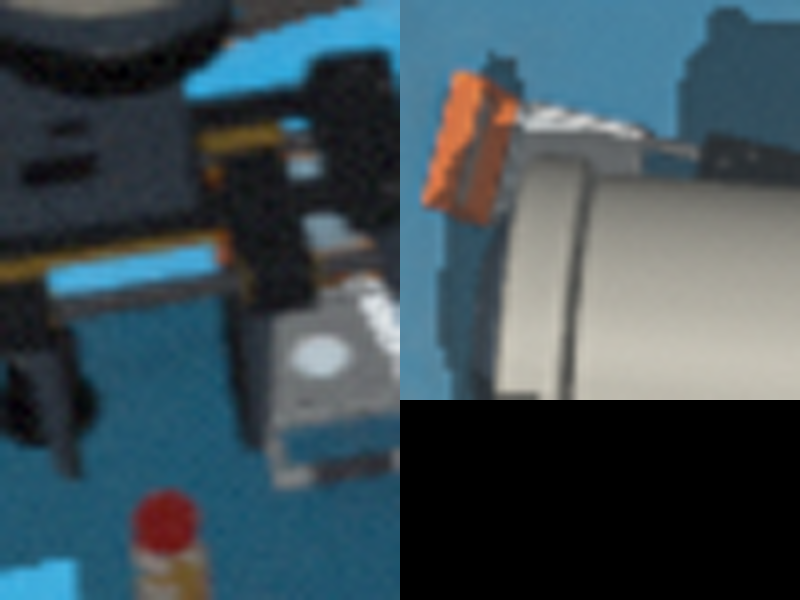

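The bottle stands on the bench, and the base is empty with its window visible. Next I'll grasp the movement and re-measure the carrier while the arm is away.

```bash
python3 - <<'E'
from h import *
M=[.556,-.2498];r=R(347)
ctrl.goto(M+[.09],r);say("above")
im=ctrl.read_camera("scene");cv2.imwrite("pics/s2.png",im);tm=ctrl.read_camera("top");cv2.imwrite("pics/t2.png",tm)
ctrl.command_gripper(.62)
print(ctrl.move_l(M+[.0065],vel=.12,contact_N=8));say("down")
ctrl.command_gripper(0);say("grip");print(ctrl.current_grasp_force())
ctrl.move_l(M+[.09],vel=.2);say("up")
def crop(im,x,y,w,h,k): return cv2.resize(im[y:y+h,x:x+w],None,fx=k,fy=k,interpolation=cv2.INTER_CUBIC)
o=np.zeros((600,800,3),np.uint8);a=crop(im,213,153,33,50,12);b=crop(tm,203,193,44,30,9);o[:600,:396]=a;o[:270,400:796]=b
im2=ctrl.read_camera("scene");o[300:600,400:800]=cv2.resize(im2[235:310,260:360],(400,300));cv2.imwrite("pics/c4.png",o)
E
```

```text
above t 8.93 tcp [ 0.5555 -0.2483  0.0897] w 0.578 F [ 0.6753  0.6116 -0.1867]
False
down t 10.16 tcp [ 0.5564 -0.25    0.007 ] w 0.621 F [-0.3827 -0.3678 -0.8898]
grip t 10.61 tcp [ 0.5563 -0.25    0.007 ] w 0.401 F [-0.4366  0.0493  7.6703]
30.001866817474365
up t 11.18 tcp [ 0.5558 -0.2497  0.0899] w 0.4 F [ 0.1243  0.0124 -0.1002]
```

View pics/c4.png

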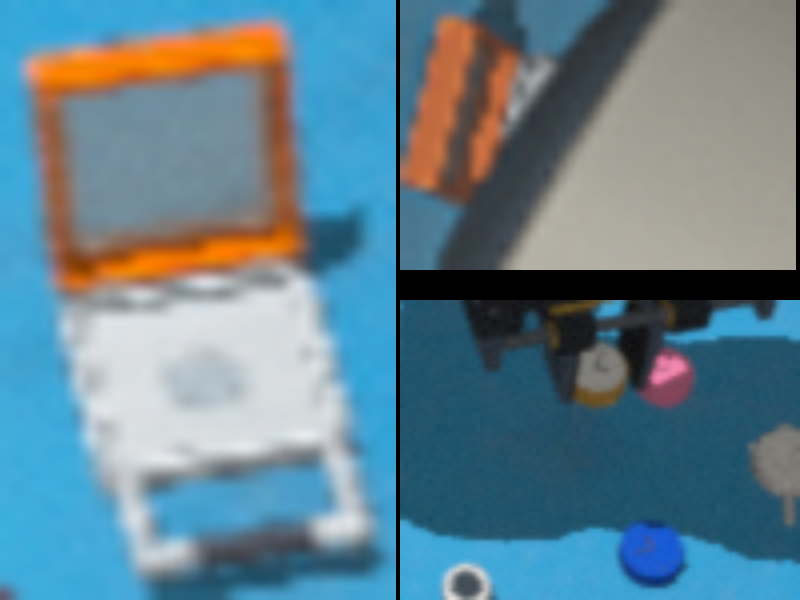

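The movement is held between the fingers. The window centre is at scene-crop (205,378), so I'll refine the carrier centre from it and place the movement.

```bash
python3 - <<'E'
from h import *
S=lambda x,y:((x+.5)/12-.5+213,(y+.5)/12-.5+153)
c=plane("scene",*S(205,378),.0025)[:2]
u=np.array([np.cos(np.radians(YAW)),np.sin(np.radians(YAW))])
bar=np.array([.4955,.052]);c2=bar+.066*u
print(c,c2, "window-bar",c-bar,np.linalg.norm(c-bar))
C=(c+c2)/2; assert np.linalg.norm(c-c2)<.005
np.save("C.npy",C);print(C)
r=R(347);X=C.tolist()
ctrl.goto(X+[.11],r);say("above")
print(ctrl.move_l(X+[.03],vel=.15,contact_N=8))
print(ctrl.move_l(X+[.0095],vel=.05,contact_N=5));say("down")
ctrl.command_gripper(.6)
ctrl.move_l(X+[.13],vel=.2);say("up")
# park behind lid (carrier +x), out of scene camera view
H=C+.125*u
ctrl.command_gripper(0)
ctrl.move_l(H.tolist()+[.13],vel=.25);say("park")
im=ctrl.read_camera("scene");cv2.imwrite("pics/s3.png",im);tm=ctrl.read_camera("top")
o=np.zeros((600,800,3),np.uint8);o[:600,:396]=cv2.resize(im[153:203,213:246],(396,600),interpolation=cv2.INTER_CUBIC);o[:270,400:796]=cv2.resize(tm[193:223,203:247],(396,270),interpolation=cv2.INTER_CUBIC)
cv2.imwrite("pics/c5.png",o)
E
```

```text
[0.5107 0.1145] [0.5103 0.1163] window-bar [0.0152 0.0625] 0.06434461549415303
[0.5105 0.1154]
above t 12.6 tcp [0.511  0.1146 0.1098] w 0.398 F [ 0.8901 -0.3222 -1.0183]
False
True
down t 13.72 tcp [0.5105 0.1154 0.0094] w 0.403 F [ 0.1584 -1.124   1.7012]
up t 14.95 tcp [0.51   0.1153 0.1293] w 0.603 F [-0.0201  0.7948  0.4964]
park t 16.51 tcp [0.5383 0.2374 0.1298] w 0.005 F [ 0.0696 -1.1967  0.1863]
```

View pics/c5.png

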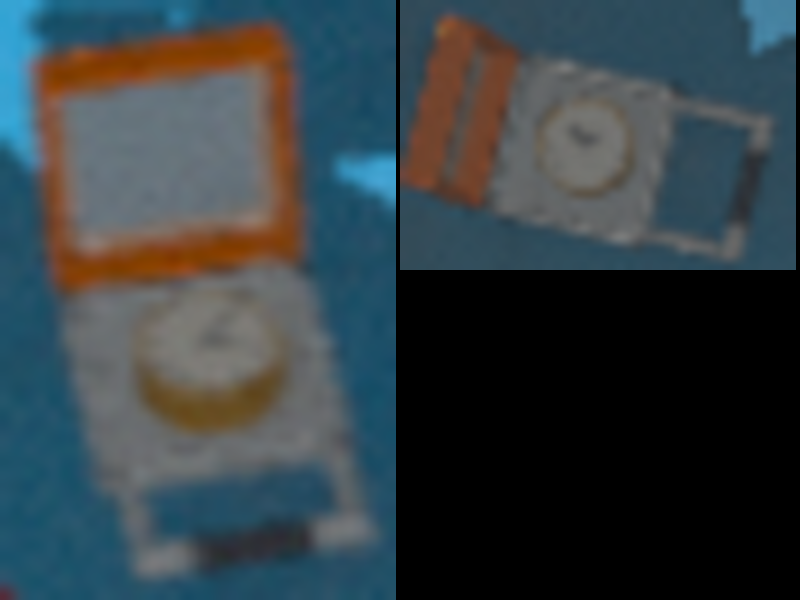

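The movement lies centred in the base, dial up. Next I'll close the lid with the shut fingers along an arc.

```bash
python3 - <<'E'
from h import *
C=np.load("C.npy");u=np.array([np.cos(np.radians(YAW)),np.sin(np.radians(YAW))])
def pt(x,z): return (C+u*x).tolist()+[z]
ctrl.move_l(pt(.125,.055),vel=.2)
r,n=.048,.015
for a in range(90,-1,-10):
    A=np.radians(a); x=-r*np.cos(A)+n*np.sin(A);z=r*np.sin(A)+n*np.cos(A)
    hit=ctrl.move_l(pt(.032+x+.016,.007+z),vel=.1 if a==90 else .08,contact_N=25)
    if hit: say("hit",a)
say("arc")
print(ctrl.move_l(pt(-.010,.024),vel=.1,contact_N=15))
print(ctrl.move_l(pt(-.010,.019),vel=.03,contact_N=12));say("pressed")
ctrl.move_l(pt(-.010,.10),vel=.2)
ctrl.move_l(pt(.14,.15),vel=.3);say("up")
im=ctrl.read_camera("scene");tm=ctrl.read_camera("top")
o=np.zeros((600,800,3),np.uint8);o[:600,:396]=cv2.resize(im[153:203,213:246],(396,600),interpolation=cv2.INTER_CUBIC);o[:270,400:796]=cv2.resize(tm[193:223,203:247],(396,270),interpolation=cv2.INTER_CUBIC)
cv2.imwrite("pics/c6.png",o)
E
```

```text
arc t 20.23 tcp [0.5106 0.1154 0.0219] w 0.005 F [-0.0347  0.439   0.3187]
False
True
pressed t 20.68 tcp [0.5087 0.1056 0.0214] w 0.004 F [-3.2745 -1.4916 22.8539]
up t 21.91 tcp [0.5412 0.2519 0.1487] w 0.007 F [-0.0045  0.2453 -0.0919]
```

View pics/c6.png

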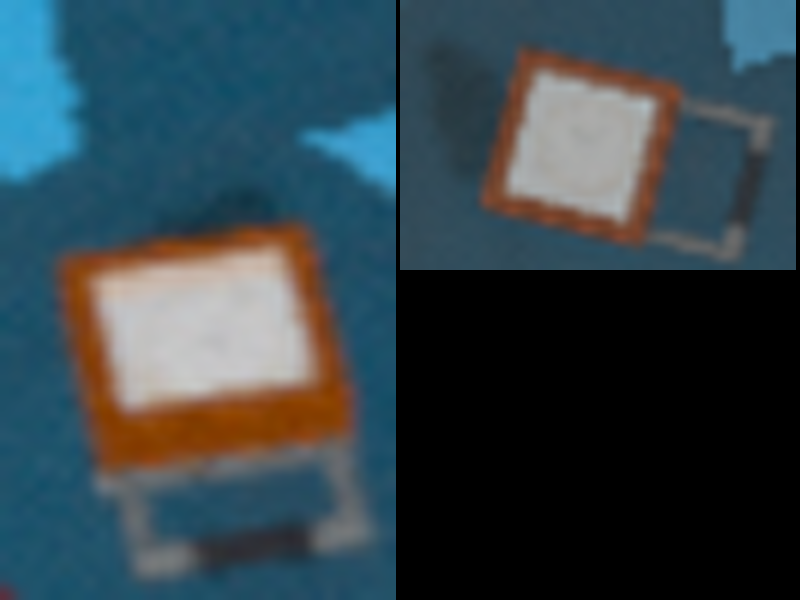

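The lid is shut flat; the press stopped at 21.4 mm and should be about 22. I'll refine yaw from the orange lid square, grip the bar, drag the carrier back 40 mm, and raise it to upright.

```bash
cat > flip.py <<'E'
from h import *
def frame():
    YW,cx,cy=np.load("F.npy"); return YW,np.array([cx,cy])
def way(phi,tilt,C,YW,dz=0.):
    u=np.r_[np.cos(np.radians(YW)),np.sin(np.radians(YW)),0]; v=np.r_[-u[1],u[0],0]
    f=np.radians(phi)
    if phi<=90: x=-.098*np.cos(f)+.011*np.sin(f); z=.098*np.sin(f)+.011*np.cos(f)
    else: p=f-np.pi/2; x=.022-.011*np.cos(p)+.098*np.sin(p); z=.098*np.cos(p)+.011*np.sin(p)
    k=float(np.load("K.npy")); M=R(k,tilt,v)
    return np.r_[C,0]+u*(.032+x)+[0,0,z+dz]+.008*M[:,2],M
E
python3 - <<'E'
from h import *
o=cv2.imread("pics/c6.png")
def quad(im):
    h=cv2.cvtColor(im,cv2.COLOR_BGR2HSV);m=((h[...,0]<20)&(h[...,1]>120)).astype(np.uint8)
    c=max(cv2.findContours(m,0,2)[0],key=cv2.contourArea);e=cv2.approxPolyDP(cv2.convexHull(c),.06*cv2.arcLength(c,True),True)[:,0];return e
ys=[]
for n,im,off,k,g in(("scene",o[:600,:396],0,12,(213,153)),("top",o[:270,400:796],400,9,(203,193))):
    q=quad(im);w=np.array([plane(n,(x+.5)/k-.5+g[0],(y+.5)/k-.5+g[1],.022)[:2] for x,y in q])
    print(n,q.tolist(),w.tolist(),"mean",w.mean(0))
    for i in range(len(w)):
        d=w[(i+1)%len(w)]-w[i];a=np.degrees(np.arctan2(d[1],d[0]))%90;print(round(a,1),round(np.linalg.norm(d),4))
q=np.array(ctrl.current_q());C=np.load("C.npy")
for k in(77,257): 
    s=ctrl.ik([.4955,.052,.1],R(k));print(k,s)
E
```

```text
scene [[300, 229], [346, 431], [105, 468], [66, 262]] [[0.546733777658731, 0.13489605072380273], [0.527755187018059, 0.06546008937627967], [0.4698023597514177, 0.07947078052974144], [0.4884478739946726, 0.14949315384459372]] mean [0.5082 0.1073]
74.7 0.072
76.4 0.0596
75.1 0.0725
75.9 0.0601
top [[125, 53], [276, 90], [238, 239], [86, 203]] [[0.5439181178848589, 0.14022244607460638], [0.5299723167921025, 0.08173706199316542], [0.4723489351228474, 0.09553439637902257], [0.4857689770743725, 0.15407111985852093]] mean [0.508  0.1179]
76.6 0.0601
76.5 0.0593
77.1 0.0601
76.6 0.0598
77 [ -0.8795  27.1458 102.2293  -0.      50.6248 -77.8795]
257 [ -0.8795  27.1458 102.2293  -0.      50.6248 102.1205]
```

```bash
python3 - <<'E'
from h import *
np.save("F.npy",[76.5,.5095,.1162])
from flip import *
YW,C=frame();u=np.r_[np.cos(np.radians(YW)),np.sin(np.radians(YW))]
T=lambda p: np.interp(p,[0,20,60,115,160,180],[0,0,-15,30,0,0])
def ok(k):
    np.save("K.npy",k); qs=[]
    for p in range(0,181,10):
        q=ctrl.ik(*way(p,T(p),C-.04*u,YW))
        if q is None: return None
        qs.append(q)
    qs=np.array(qs);print(k,qs.min(0),qs.max(0),"maxstep",np.abs(np.diff(qs,axis=0)).max(0));return True
res={k:ok(YW+k) for k in(0,180)};print(res)
k=[k for k in(180,0) if res[k]][0];np.save("K.npy",YW+k);M=R(YW+k)
bar=C-.066*u
ctrl.goto(bar.tolist()+[.10],M);say("above")
ctrl.command_gripper(.29)
print(ctrl.move_l(bar.tolist()+[.003],vel=.12,contact_N=8));say("down")
if ctrl.current_tool_pos()[2]<.006:
    ctrl.command_gripper(0);say("grip");print(ctrl.current_grasp_force())
E
```

```text
76.5 [  -9.1673   28.3067   83.5519  -21.5849   35.5019 -100.7161] [ 24.3999  40.5541 108.1156  21.2005  74.2926 -42.8263] maxstep [ 7.5942  4.0914  5.1954 12.0899  7.9607 16.5058]
256.5 [ -9.1673  28.3067  83.5519 -21.5849  35.5019  79.2839] [ 24.3999  40.5541 108.1156  21.2005  74.2926 137.1737] maxstep [ 7.5942  4.0914  5.1954 12.0899  7.9607 16.5058]
{0: True, 180: True}
above t 23.18 tcp [0.4943 0.052  0.1001] w 0.004 F [0.5815 0.3912 0.9167]
False
down t 24.72 tcp [0.4944 0.052  0.0035] w 0.294 F [ 0.1512  0.0654 -0.016 ]
grip t 25.15 tcp [0.4944 0.052  0.0033] w 0.074 F [ 0.673  -2.0771  4.0602]
30.00067412853241
```

```bash
python3 - <<'E'
from flip import *
YW,C=frame();u=np.r_[np.cos(np.radians(YW)),np.sin(np.radians(YW))]
C2=C-.04*u;np.save("F2.npy",[YW,*C2])
bar=C2-.066*u
print(ctrl.move_l(bar.tolist()+[.0035],vel=.08,contact_N=25));say("drag")
T=lambda p: np.interp(p,[0,20,60,115,160,180],[0,0,-15,30,0,0])
for p in range(8,89,8):
    w,M=way(p,T(p),C2,YW); 
    h=ctrl.move_l(w.tolist(),vel=.06,ori=M,contact_N=30)
    print(p,h,np.array(ctrl.current_contact_force()).round(1),round(ctrl.current_grip_width(),3))
    if h: break
say("upright")
im=ctrl.read_camera("scene");tm=ctrl.read_camera("top")
o=np.zeros((600,800,3),np.uint8);o[:600,:400]=cv2.resize(im[130:220,200:260],(400,600),interpolation=cv2.INTER_CUBIC);o[:400,400:800]=cv2.resize(tm[185:235,195:245],(400,400),interpolation=cv2.INTER_CUBIC)
cv2.imwrite("pics/c7.png",o)
E
```

```text
False
drag t 25.8 tcp [0.4846 0.0128 0.0035] w 0.081 F [ 0.7765 -2.1626  0.9492]
8 False [ 0.6  0.1 -2.1] 0.078
16 False [ 0.8 -0.2 -3.2] 0.083
24 False [-0.  -0.7 -2.4] 0.076
32 False [ 0.2  0.5 -2.8] 0.077
40 False [ 0.3  0.7 -5.1] 0.08
48 False [ 0.3 -0.4 -3.1] 0.076
56 False [-0.2 -0.7 -4.1] 0.077
64 False [-0.2  1.1 -3.7] 0.077
72 False [-0.1 -0.5 -2.8] 0.079
80 False [-0.4 -0.9 -3.3] 0.079
88 False [ 0.3 -0.5 -2.6] 0.078
upright t 29.95 tcp [0.5086 0.1145 0.0899] w 0.078 F [ 0.2567 -0.4971 -2.568 ]
```

View pics/c7.png

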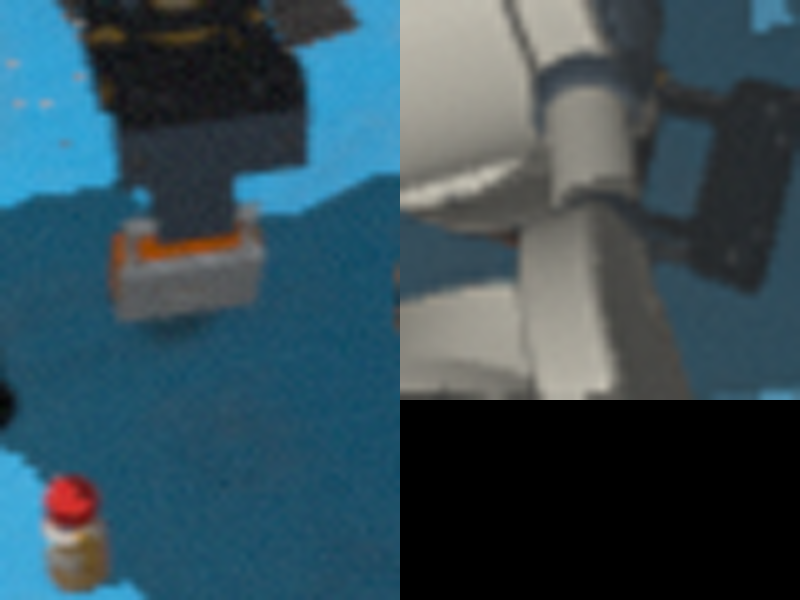

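It is nearly upright: the underside is seen as a 150x65 px band, so phi is about 71°. It hangs from the bar and lags by pad friction, with its edge a few mm clear of the bench. I'll tilt the tool to carry it past vertical, then set it on the lid edge and lower it.

```bash
python3 - <<'E'
from flip import *
YW,*C2=np.load("F2.npy");C2=np.array(C2)
T=lambda p: np.interp(p,[88,110,140,172,180],[8,45,42,0,0])
pts=[(88,8,.010),(90,26,.014),(100,45,.012),(110,45,.003)]+[(p,T(p),0) for p in range(118,181,8)]+[(180,0,0)]
W=[way(p,t,C2,YW,dz) for p,t,dz in pts]
assert all(ctrl.ik(w,M) is not None for w,M in W)
for (p,t,dz),(w,M) in zip(pts,W):
    h=ctrl.move_l(w.tolist(),vel=.05,ori=M,contact_N=30)
    print(p,round(float(t)),h,np.array(ctrl.current_contact_force()).round(1),np.array(ctrl.current_wrist_torque()).round(2),round(ctrl.current_grip_width(),3),round(ctrl.current_t(),1))
    if p in(100,142):
        cv2.imwrite(f"pics/f{p}.png",ctrl.read_camera("scene"))
    if h: break
say("low")
E
```

```text
88 8 False [-0.  -0.1 -3.7] [ 0.05  0.16 -0.02] 0.079 30.4
90 26 False [-0.5 -1.  -2.9] [0.45 0.13 0.04] 0.076 30.9
100 45 False [ 0.1 -0.7 -2.6] [ 0.82 -0.07  0.02] 0.076 31.4
110 45 True [ 0.2 -0.5 11.9] [-1.11  0.52 -0.02] 0.078 31.8
low t 31.82 tcp [0.5169 0.1456 0.0954] w 0.078 F [ 0.1832 -0.5014 11.9092]
```

```bash
python3 - <<'E'
from flip import *
YW,*_=np.load("F2.npy");u=np.r_[np.cos(np.radians(YW)),np.sin(np.radians(YW)),0];v=np.r_[-u[1],u[0],0]
cv2.imwrite("pics/g.png",ctrl.read_camera("scene"))
w0=way(100,45,np.load("F2.npy")[1:],YW,.012);
R_now=np.array(ctrl.current_eef_rot()); tp=np.array(ctrl.current_tool_pos())
for nm,bar in(("f100",w0[0]-.008*w0[1][:,2]),("g",tp-.008*R_now[:,2])):
    im=cv2.imread(f"pics/{nm}.png");h=cv2.cvtColor(im,cv2.COLOR_BGR2HSV).astype(int)
    org=(h[...,0]<20)&(h[...,1]>110)&(h[...,2]>60); gray=(h[...,1]<60)&(h[...,2]>90)
    c=proj("scene",bar).round().astype(int);print(nm,"bar px",c,"bar",bar)
    for y in range(c[1]-6,c[1]+30): print(y,"".join("O" if org[y,x] else "g" if gray[y,x] else "b" if h[y,x,1]>100 and 90<h[y,x,0]<115 else "." for x in range(c[0]-18,c[0]+19)))
    for phi in(60,75,90,100,110,120):
        f=np.radians(phi);B=lambda x,y,z: bar+u*((x+.066)*np.cos(f)+(z-.011)*np.sin(f))+v*y+np.r_[0,0,1]*(-(x+.066)*np.sin(f)+(z-.011)*np.cos(f))
        print(phi,[proj("scene",B(*q)).round(1).tolist() for q in((-.032,.032,0),(-.032,-.032,0),(.032,.032,0),(.032,-.032,0))],"edge z",B(.032,0,0)[2].round(4),B(.032,0,.022)[2].round(4))
E
```

```text
f100 bar px [226 153] bar [0.5142 0.1358 0.1104]
147 bbbbbbbbbbbbb............bbbbbbbbbbbb
148 bbbbbbbbbbbbb............bbbbbbbbbbbb
149 bbbbbbbbbbbbb............bbbbbbbbbbbb
150 bbbbbbbbbbbbb............bbbbbbbbbbbb
151 b.bbbbbbbbbbb............bbbbbbbbbbbb
152 bbbbbbbbbbbbbb............bbbbbbbbbbb
153 bbbbbbbbbbbbbb............ggg.bbbbbbb
154 bbbbbbbbbbbbb.............ggggbbbbbbb
155 bbbbbbbbbb.ggg............ggggbbbbbbb
156 bbbbbbbbb.gggg....b..bbbbbb.g.bbbbbbb
157 bbbbbbbbbbggg..bbbbbbbbbbbbbggbbbbbbb
158 bbbbbbbbbbggbbbbbbbbbbbbbbbbggbbbbbbb
159 bbbbbbbbbbggbbbbbbbbbbbbbbbbggbbbbbbb
160 bbbbbbbbbbggbbbbbbbbbbbbbbbbggbbbbbbb
161 bbbbbbbbbbgg.bbbbbbbbbbbbb..gg.bbbbbb
162 bbbbbbbbbbgg.bbbbbbb....OOOOgg..bbbbb
163 bbbbbbbbbbgg....OOOOOOOOOOOOggg.bbbbb
164 bbbbbbbbb.gggOOOOOOOOOOOOOOOggg.bbbbb
165 bbbbbbbbb..ggOOOOOOOOOOO.gggggggbbbbb
166 bbbbbbbbb.OggOOOO.ggggggggggggggbbbbb
167 bbbbbbbbbg.gggggggggggggggggggggbbbbb
168 bbbbbbbbb.ggggggggggggggggggggggbbbbb
169 bbbbbbbbb.ggggggggggggggggggggggbbbbb
170 bbbbbbbbb.ggggggggggggggggggggggbbbbb
171 bbbbbbbbb.ggggggggggggggggggggggbbbbb
1
[... 2389 characters left out ...]
8 bbbbbbbbbbggggggggggggggggggggggbbbbb
179 bbbbbbbbbbggggggggggggggggggggggbbbbb
180 bbbbbbbbbbggggggggggggggggggggg.bbbbb
181 bbbbbbbbbbbgggggggggggggggg....bbbbbb
60 [[215.2, 160.4], [236.3, 157.3], [214.8, 166.6], [234.9, 163.7]] edge z 0.0106 0.0216
75 [[215.7, 162.6], [236.9, 159.6], [216.1, 173.7], [236.4, 170.7]] edge z 0.0035 0.0092
90 [[216.1, 164.3], [237.5, 161.2], [217.4, 179.5], [238.0, 176.5]] edge z 0.003 0.003
100 [[216.4, 165.0], [237.8, 161.9], [218.2, 182.6], [239.0, 179.5]] edge z 0.0064 0.0026
110 [[216.6, 165.3], [238.1, 162.2], [218.9, 184.9], [239.9, 181.7]] edge z 0.0127 0.0052
120 [[216.7, 165.3], [238.4, 162.2], [219.5, 186.3], [240.8, 183.1]] edge z 0.0216 0.0106
```

The gray underside's lower edge is near (218,181), so phi is about 97°: past vertical with the lid edge on the bench. I'll continue lowering.

```bash
python3 - <<'E'
from flip import *
YW,*C2=np.load("F2.npy");C2=np.array(C2)
T=lambda p: np.interp(p,[88,110,140,172,180],[8,50,45,0,0])
pts=[(104,48,.005)]+[(p,T(p),np.interp(p,[110,150,180],[.004,.003,.0005])) for p in range(110,181,7)]+[(180,0,.0005)]
W=[way(p,t,C2,YW,dz) for p,t,dz in pts]
assert all(ctrl.ik(w,M) is not None for w,M in W)
for (p,t,dz),(w,M) in zip(pts,W):
    h=ctrl.move_l(w.tolist(),vel=.05,ori=M,contact_N=30)
    print(p,round(float(t)),h,np.array(ctrl.current_contact_force()).round(1),np.array(ctrl.current_wrist_torque()).round(2),round(ctrl.current_grip_width(),3),round(ctrl.current_t(),1))
    if h: break
say("low");cv2.imwrite("pics/g2.png",ctrl.read_camera("scene"))
E
```

```text
104 48 False [ 0.5 -0.5 -3.7] [ 0.97 -0.02  0.06] 0.079 32.2
110 50 False [-0.2  0.3  6.7] [-0.35  0.24  0.  ] 0.076 32.6
117 49 False [-0.   2.7 19.8] [-1.94  0.78 -0.11] 0.074 33.0
124 48 False [ 0.7 10.9 29.2] [-2.17  1.05 -0.29] 0.076 33.3
131 46 False [ 1.8 19.4 35. ] [-1.58  0.95 -0.35] 0.077 33.7
138 45 False [ 2.6  6.4 10.5] [-0.09 -0.05  0.18] 0.076 34.1
145 38 False [3.  5.4 6. ] [ 0.27 -0.02  0.14] 0.077 34.5
152 28 False [1.9 1.6 2.3] [ 0.23 -0.06  0.07] 0.076 35.0
159 18 False [ 0.2 -1.7 -1.5] [-0.2   0.16  0.03] 0.076 35.4
166 8 False [ 0.1 -1.5 -0.2] [-0.23  0.21 -0.02] 0.079 35.8
173 0 False [-0.6 -1.6 -1.2] [-0.27  0.26 -0.03] 0.076 36.2
180 0 False [ 0.7  1.2 -1.3] [0.17 0.11 0.03] 0.082 36.6
180 0 False [ 0.1  1.2 -1. ] [ 0.17  0.03 -0.01] 0.076 36.9
low t 36.88 tcp [0.5356 0.2251 0.0035] w 0.076 F [ 0.0717  1.2256 -1.0402]
```

```bash
python3 - <<'E'
from flip import *
tp=np.array(ctrl.current_tool_pos())
print(ctrl.move_l([tp[0],tp[1],.0012],vel=.02,contact_N=6));say("press")
im=ctrl.read_camera("scene");cv2.imwrite("pics/g3.png",im)
tm=ctrl.read_camera("top")
o=np.zeros((600,800,3),np.uint8);o[:600,:400]=cv2.resize(im[130:205,195:245],(400,600),interpolation=cv2.INTER_CUBIC);o[:400,400:800]=cv2.resize(tm[170:235,170:235],(400,400),interpolation=cv2.INTER_CUBIC)
cv2.imwrite("pics/c8.png",o)
h=cv2.cvtColor(im,cv2.COLOR_BGR2HSV).astype(int)
org=(h[...,0]<20)&(h[...,1]>110)&(h[...,2]>60); gray=(h[...,1]<60)&(h[...,2]>90)
for y in range(140,190): print(y,"".join("O" if org[y,x] else "g" if gray[y,x] else "b" if h[y,x,1]>100 and 90<h[y,x,0]<115 else "." for x in range(200,250)))
YW,*_=np.load("F2.npy");u=np.r_[np.cos(np.radians(YW)),np.sin(np.radians(YW)),0];v=np.r_[-u[1],u[0],0]
bar=np.r_[ctrl.current_tool_pos()[:2],.011]
for x,n in((-.034,"handle side"),(-.098,"hinge side")):
  for z in(.022,0):
    print(n,z,[proj("scene",bar+u*x+v*y+[0,0,z-.011]).round(1).tolist() for y in(.032,-.032)])
E
```

```text
True
press t 37.13 tcp [0.5359 0.2254 0.0013] w 0.082 F [-0.2606  1.3341  5.7007]
140 bbbbbbbbbbbb...b....................bbbbbbbbbbbbbb
141 bbbbbbbbbbbb......................O.bbbbbbbbbbbbbb
142 bbbbbbbbbbbb.....b...b...............bbbbbbbbbbbbb
143 bbbbbbbbbbbb.........................bbbbbbbbbbbbb
144 bbbbbbbbbbbb................b.........bbbbbbbbbbbb
145 bb.bbb.bbbbb.O........................bbbbbbbbbbbb
146 bbbbbbbbbbbb..........bb...............bbbbbbbbbbb
147 bbbbbbbbbbbb...b...b.........b.........bbbbbbbbbbb
148 bbbbbbbbbbbbbb........................bbbbbbbbbbbb
149 bbbbbbbbbbbbbbb........................bbbbbbbbbbb
150 bbbbbbbbbbbbbbb........................bbbbbbbbbbb
151 bbbbbbbbb.bbbbb........b..b............bbbbbbbbbbb
152 bbbbbbbbbbbbbbb........................bbbbbbbbbbb
153 bbbbbbbbbbbbbbb........................bbbbbbbbbbb
154 bbbbbbbbbbbbbbb........................bbbbbbbbbbb
155 bbbbbbbbbbbbbbb........................bbbbbbbbbbb
156 bbbbbbbbbbbbbbb......................b.bbbbbbbbbbb
157 bbbbbbbbbbbbbbb....................bbbbbbbbbbbbbbb
158 bbbbbbbbbbbbbbb.........
[... 1225 characters left out ...]
bbbbbbbbbbb
181 bbbbbbbbbbbbbbbbbbOOOOOOOOOOO...g.bbbbbbbbbbbbbbbb
182 bbbbbbbbbbbbbbbbbb.OOO......bbbbbbbbbbbbbbbbbbbbbb
183 bbbbbbbbbbbbbbbbbbbb.bbbbbbbbbbbbbbbbbbbbbbbbbbbbb
184 bbbbbbbbbbbbbbbbbbbbbbbbbbbbbbbbbbbbbbbbbbbbbbbbbb
185 bbbbbbbbbbbbbbbbbbbbbbbbbbbbbbbbbbbbbbbbbbbbbbbbbb
186 bbbbbbbbbbbbbbbbbbbbbbbbbbbbbbbbbbbbbbbbbbbbbbbbbb
187 bbbbbbbbbbbbbbbbbbbbbbbbbbbbbbbbbbbbbbbbbbbbbbbbbb
188 bbbbbbbbbbbbbbbbbbbbbbbbbbbbbbbbbbbbbbbbbbbbbbbbbb
189 ..bbbbbbbbbbbbbbbbbbbbbbbbbbbbbbbbbbbbbbbbbbbbbbbb
handle side 0.022 [[214.4, 163.3], [234.6, 160.4]]
handle side 0 [[214.8, 168.4], [234.8, 165.5]]
hinge side 0.022 [[217.5, 177.5], [238.4, 174.4]]
hinge side 0 [[218.0, 182.6], [238.6, 179.5]]
```

The outline matches the predicted flat pose to within a pixel. I'll release, retreat and check.

```bash
python3 - <<'E'
from flip import *
tp=np.array(ctrl.current_tool_pos())
ctrl.command_gripper(.25)
ctrl.move_l([tp[0],tp[1],.13],vel=.15);say("up")
ctrl.goto([.40,.42,.25],R(257)) ;say("away")
im=ctrl.read_camera("scene");cv2.imwrite("pics/s9.png",im);tm=ctrl.read_camera("top");cv2.imwrite("pics/t9.png",tm)
o=np.zeros((600,800,3),np.uint8);o[:,:400]=cv2.resize(im[140:215,190:240],(400,600),interpolation=cv2.INTER_CUBIC);o[:400,400:]=cv2.resize(tm[180:230,185:235],(400,400),interpolation=cv2.INTER_CUBIC);o[400:,400:]=cv2.resize(im,(400,300))[100:300]
cv2.imwrite("pics/c9.png",o)
E
```

```text
up t 38.69 tcp [0.5354 0.2252 0.1292] w 0.25 F [-0.4748 -0.7591  0.7881]
away t 39.73 tcp [0.4004 0.4191 0.249 ] w 0.251 F [ 0.3693 -0.0732  0.1897]
```

View pics/c9.png

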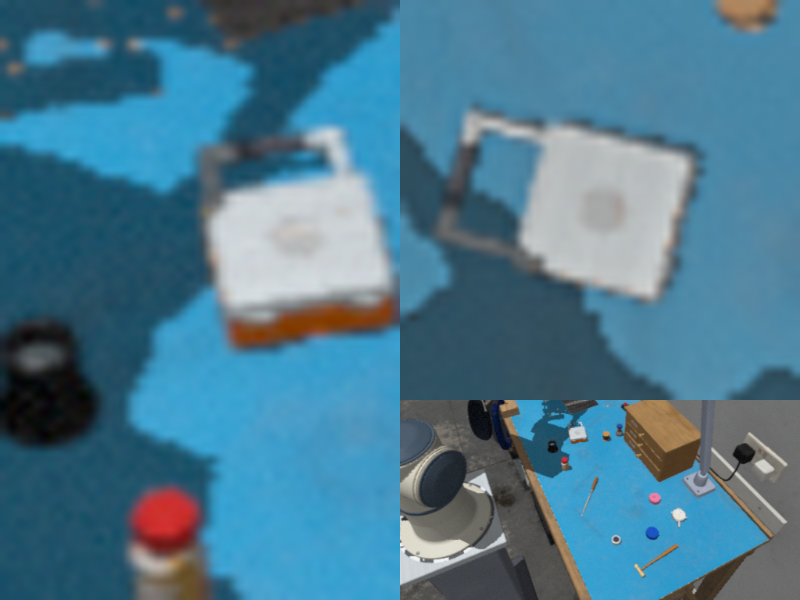

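The closed carrier lies flat on its orange lid. The window at top-crop (603,210) shows the movement's back, the bottle stands upright, and the other things look undisturbed.

```bash
python3 -c "
from bench import ctrl
print(ctrl.sign_off(), ctrl.current_t())"
```

```text
the job is handed in; nothing more can be done
the job is handed in; nothing more can be done
```

I handed the job in at about 40 s of the 72 s: the bottle stands upright on the bench, and the closed carrier lies flat on its lid with the movement inside, dial down and its back showing in the window.

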